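# Clear the bare corn cob into the pedal bin

### The job

Clear the bare corn cob off the chopping board into the small pedal bin on the worktop: press the bin's pedal right down to its stop, so that the lid swings over and stays open by itself, put the cob in, then shut the lid. Leave the whole ear of corn on the board and the bottle and the canister where they are, and do not shove or tip the bin.

Things in the scene. Friction and masses are not known exactly. Their poses are not given: they have to be found in the camera images.
- bin: free-standing steel pedal bin, 170 deep (x), 200 wide (y), 234 high when shut, 2.5 kg in all. Origin: centre of its underside on the worktop; z up, -x is the front with the pedal. In the front, between a 10 high base plate and the front wall (lower edge 82 above the worktop), is a toe recess 43 deep with the pedal in it
- bin_mouth (a point): point: centre of the bin's open mouth at rim height, 220 above the worktop. Mouth 158 (bin's x) by 188 (y), walls 6 thick, inner floor 88 above the worktop
- pedal_pad (a point): point on top of the pedal plate, mid-width, 2 outside the bin's front wall, 7 from the plate's front edge; 50 above the worktop at rest, 20 fully down. Ribbed steel plate 100 wide, 52 deep, 7 thick, only 9 of it outside the wall: a gripper pointing straight down meets the wall, so lean it 35 to 45 degrees and slide the fingers in under the wall
- pedal (a joint): pedal angle, rad: 0 up, 0.24 down on its firm stop; springs up when let go. Hinge level across the bin, 34 above the worktop, 122 behind pedal_pad. A slow push takes about 7 to 14 N at pedal_pad; a sharp rise beyond that is the stop. By a one-way push rod it lifts the lid to 7.55 times its own angle
- lid (a joint): lid angle, rad: 0 shut, 1.57 upright, 1.87 fully back. Let go of the pedal before the lid is past 1.63 and it sinks shut; only with the pedal on its stop (or within 2 mm of it) does the lid pass over and lean back, open by itself. To shut it, push it from behind (bin's +x side) to below 1.5: it then sinks shut by itself in 1 to 2 s
- lid_edge (a point): point: middle of the lid's free edge (the front one when shut), 176 from the hinge. Lid: a plain steel plate 176 by 204 by 10, 0.10 to 0.15 kg
- lid_hinge (a point): point: middle of the lid's hinge line, along the bin's y, 88 behind the bin's centre and 222 above the worktop. Open, the lid stands above it, leaning 0.30 rad to the rear, its edge then 390 above the worktop; the rear face is 10 behind the hinge line
- cob: bare corn cob (the scrap), straw-coloured round bar 130 long, 34 thick, 0.06 to 0.13 kg, lying on the board. Origin: its centre, on its axis; its y axis runs along its length
- ear: whole ear of corn, thicker and longer than the cob: 50 thick, 200 long, tapering to one end, lying on the board; a bystander. Origin: on its axis, 100 from the tip; its y axis runs along its length to the tip
- board: wooden chopping board 300 (x) by 240 (y), 22 thick, fixed. Origin: centre of its underside, z up
- bottle: amber glass oil bottle, 64 diameter, 250 high, a bystander. Origin: centre of its underside, z up
- canister: lidded copper canister, 94 diameter, 148 high, a bystander. Origin: centre of its underside, z up

How it is judged:
By the outcome, as a careful person would: the job done as asked, in the order asked, and still so for the second after the job is handed in, with the robot touching nothing.
It also fails if it takes over 67 s, if anything falls off the work surface, if the arm or the gripper's body presses on something with over 40 N, if the wrist force passes 120 N, or if a joint passes its speed limit or range.

### The arm

A 6-joint arm with a two-finger parallel gripper is mounted at the origin on the work surface. World frame = base frame: x ahead of the robot, y to its left, z up, the work surface at z = 0. Lengths are in m, angles in rad, forces in N, time in s.
With the tool pointing down it reaches from about 0.35 to 0.775 m from the base axis. Payload 5.5 kg.
Tool frame: the origin (TCP) lies between the finger pads; the fingertips stand 19 mm ahead of it and the grasp point (between the pads) is the TCP; z points along the fingers, y is the line along which they close (so a half turn about z gives the same grasp; the last joint's range is limited). The gripper opens to 85 mm and grips with 20 to 120 N. Pads are 22 mm wide; open, the fingers measure 114 mm over their backs; the gripper's body (76 mm by 85 mm) begins 54 mm behind the grasp point. The pads swing forward as they close: fully open they stand 13 mm farther back than shut.
Start: joints at [-1.39, 0.313, 0.046, 1.304, 0, 1.431], TCP at [0.181, -0.546, 0.25] pointing down, gripper open.
Joint ranges: [-2.76, 2.76], [-0.86, 1.69], [-1.03, 1.26], [-2.2, 2.34], [-1.47, 1.5], [-3.14, 3.14]. Speed limits (rad/s): [2.57, 2.57, 3.14, 3.14, 3.14, 3.14].

### API

Orientations are given as a unit quaternion [w, x, y, z].
In Python, from workcell import env gives the robot as it stands.
- The arm moves only by the shell command python3 -m pendant 'ROWS' [FORCE]. ROWS is JSON, a list of rows, each an object with "travel": the shift along the tool's x, y, z scaled (see below), a list of three; "rot": the turn, a rotation vector about the tool's x, y, z scaled (see below), a list of three; "fingers": the opening, from -1 (shut) to 1 (fully open). In form: [{"travel": [dx, dy, dz], "rot": [wx, wy, wz], "fingers": fingers}, ...]. A call has 1 to 10 rows; each row is the pose to reach, as a shift and turn from the pose commanded when the call began, along the tool's axes at that moment; what a row does not reach only later rows make up. The controller multiplies each number of a shift by 0.12 m and each number of a turn by 60 degrees. A row lasts 1/10 s, in which the tool goes at most 50 mm and 8.59 degrees, less where a joint would pass 70% of its speed; a pose out of reach is approached as far as the arm can. A call with a number of a shift or a turn outside -1 to 1 is refused whole. A call with a gripper value outside its range is refused whole. The fingers move at their own pace and stop on an object; FORCE is the grip in N (left out, the last holds). Time passes only in rows, so rows that repeat a pose let the fingers close. It gives the time, the measured TCP pose, the force, the opening and the grip force at its end, in the units of the state.
- env.get_state(): the state, without advancing time (a new reading comes with each control period).
- env.read_camera(name): name is "scene" or "top"; returns (picture, depth): 420x560x3 uint8, blue, green, red; 420x560 float32, m along the optical axis (not along the pixel's ray), 0 where there is no reading.
- env.camera_model(name): a dict with "fovy" (degrees; the focal length in pixels is half the picture's height over the tangent of half this angle, whatever the lens; pixels are square), "cx", "cy" (the principal point, pixels), "rvec" (rotation vector, rad) and "tvec" (3), from world to camera coordinates, as OpenCV has them. Camera axes: x right, y down, z forward; pixel columns grow to the right and rows downward; lengths in m; the calibration is good to about 2 mm. A picture is of the moment at which its call begins. camera_model takes no time and is no camera call.
- env.hand_in(): hands the job in; it is judged then, once.
Trained networks look in the newest picture that a camera, given by its name, has taken for a name from the list of things; names that differ only in an ending like _2 or _b are one class to them, and where a whole thing is asked for, a point or a joint stands for the part that bears it (a point fixed in the world has none). Each returns a list of dicts, best first, with "conf" (0 to 1); they miss things now and then, are a little off and sometimes report something else, mostly with a low value. They report only what shows in the picture. A call takes as long as a camera call.
- env.outline_of(camera, target): "mask" (420x560 bool, what is visible of it) and "xy" ([column, row] in pixels, amid what is visible of it).
The state is a dict: "clock": time; "joint_pos": joint angles; "qvel": joint speeds; "tau": joint torques, N m; "tcp_pos": TCP position; "orientation": TCP orientation; "wrist_force": force on the tool from outside, world axes, zero at the start; "ft_torque": the same for the moment, N m; "finger_gap": finger opening in m; "grip_force": force on a finger pad.
Only numpy, scipy, OpenCV 4.12 (cv2) and the standard library are available. Lean on these libraries where they do the work, as an engineer would, in place of code of your own. Each camera call takes 0.05 s, during which the arm holds its last target. There are 200 camera calls.

## Working session

There is one attempt and no reset: what is moved stays moved. The work goes in short steps, Python scripts to look and compute and a shell command to move; the robot and the scene stay as the last step left them, time stands still between calls to the robot, and variables do not carry over. Pictures are saved under pics/ and viewed, at most 10 in all, crops included, and the job is handed in when it is done.

```bash
mkdir -p pics; ls; cat > h.py <<'E'
import numpy as np, cv2
from workcell import env
from scipy.spatial.transform import Rotation as R
def cam(n):
    m=env.camera_model(n); Rm=cv2.Rodrigues(np.array(m["rvec"],float))[0]; return m,Rm,np.array(m["tvec"],float).ravel()
def cloud(n,depth,mask=None):
    m,Rm,t=cam(n); f=210/np.tan(np.radians(m["fovy"])/2)
    v,u=np.nonzero((depth>0) if mask is None else (depth>0)&mask)
    d=depth[v,u]; P=np.c_[(u-m["cx"])/f*d,(v-m["cy"])/f*d,d]
    return (P-t)@Rm
def tcp():
    s=env.get_state(); q=s["orientation"]; return np.array(s["tcp_pos"]),R.from_quat([q[1],q[2],q[3],q[0]])
E
python3 - <<'E'
from h import *
ims=[]
for n in("scene","top"):
    p,d=env.read_camera(n); ims.append(p.copy()); print(n,env.camera_model(n)); np.save(n+"_d.npy",d)
    cv2.imwrite(f"pics/{n}0.png",p)
    for t in("bin","pedal_pad","lid_edge","cob","ear","board","bottle","canister"):
        for o in env.outline_of(n,t)[:2]:
            P=cloud(n,d,o["mask"]); 
            if len(P)<5: continue
            np.save(f"m_{n}_{t}.npy",o["mask"]) 
            c,wh,a=cv2.minAreaRect(P[:,:2].astype(np.float32))
            print(n,t,round(o["conf"],2),np.round(o["xy"]),len(P),"med",np.round(np.median(P,0),3),"z",np.round(np.percentile(P[:,2],[2,98]),3),"rect",np.round(c,3),np.round(wh,3),round(a,1))
print(env.get_state())
E
```

```text
pics
scene {'fovy': 55.81538349111234, 'cx': 278.79525706725195, 'cy': 214.73147082691762, 'rvec': array([ 2.11984517,  0.67365014, -0.35976464]), 'tvec': array([-0.51825227, -0.05734753,  1.20961111])}
scene bin 0.72 [170. 286.] 18785 med [ 0.622 -0.253  0.207] z [0.007 0.234] rect [ 0.396 -0.113] [0.327 0.548] 75.7
scene pedal_pad 0.92 [131. 338.] 386 med [ 0.529 -0.307  0.049] z [-0.     0.083] rect [ 0.52  -0.304] [0.016 0.167] 75.9
scene pedal_pad 0.45 [340. 170.] 1384 med [0.566 0.399 0.081] z [0.004 0.132] rect [0.553 0.424] [0.091 0.086] 27.6
scene lid_edge 0.64 [154. 248.] 8512 med [ 0.563 -0.236  0.233] z [0.227 0.235] rect [ 0.387 -0.144] [0.22 0.58] 66.4
scene cob 0.66 [315. 222.] 449 med [0.621 0.189 0.051] z [0.031 0.056] rect [0.613 0.206] [0.033 0.134] 26.7
scene ear 0.61 [271. 202.] 736 med [0.483 0.177 0.063] z [0.038 0.074] rect [0.447 0.244] [0.073 0.277] 14.7
scene ear 0.3 [315. 224.] 440 med [0.624 0.186 0.051] z [0.028 0.056] rect [0.613 0.206] [0.032 0.133] 27.3
scene board 0.68 [154. 248.] 8566 med [ 0.564 -0.236  0.233] z [0.226 0.235] rect [ 0.381 -0.181] [
[... 1333 characters left out ...]
'clock': 0.9, 'joint_pos': array([-1.38960720e+00,  3.13182054e-01,  4.61128809e-02,  1.30357126e+00,
       -5.17305759e-05,  1.43121204e+00]), 'qvel': array([ 0.0005463 ,  0.00090923,  0.00032975,  0.00096357,  0.00211785,
       -0.00098042]), 'tau': array([-6.37238500e-04, -4.80446076e+01,  2.98813641e+01,  6.66258916e-05,
       -3.34092592e-04, -9.70891506e-06]), 'tcp_pos': array([ 0.1812933 , -0.54572943,  0.25033868]), 'orientation': array([ 7.84663327e-05,  9.87165597e-01,  1.59699963e-01, -2.42383602e-05]), 'wrist_force': array([-0.92772335,  0.26191111,  0.05236957]), 'ft_torque': array([-0.03700703, -0.02438491, -0.00726084]), 'grip_force': 0.0, 'finger_gap': 0.08522273313541213}
```

View pics/scene0.png

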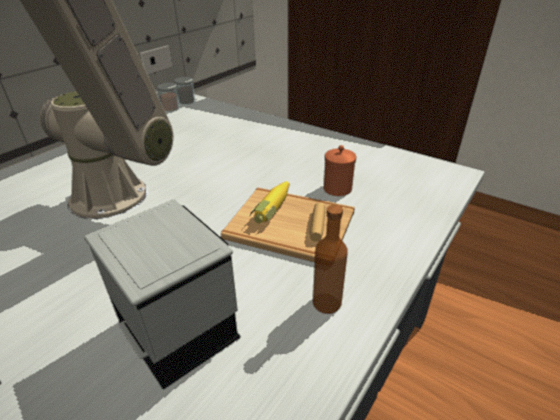

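View pics/top0.png

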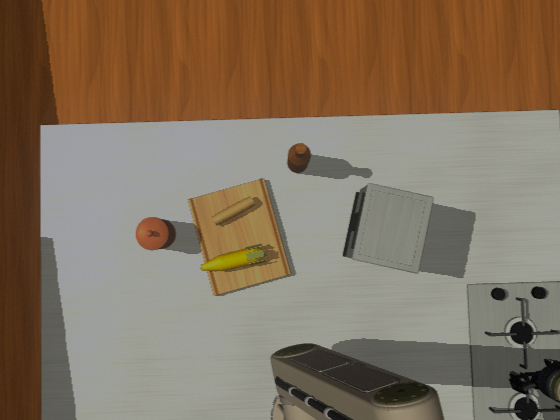

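```bash
python3 - <<'E'
from h import *
a=cv2.imread("pics/scene0.png")[190:390,70:260]; b=cv2.imread("pics/top0.png")[160:300,320:480]
a=cv2.resize(a,(428,450),interpolation=cv2.INTER_CUBIC)
b=cv2.resize(b,(370,450),interpolation=cv2.INTER_CUBIC)
o=np.hstack([a,b]); o=np.uint8(255*(o/255.)**.5); cv2.imwrite("pics/crop.png",o)
ds={n:np.load(n+"_d.npy") for n in("scene","top")}
for n in ds:
    P=cloud(n,ds[n]); 
    L=P[(P[:,2]>.224)&(P[:,2]<.242)&(P[:,0]>.38)&(P[:,0]<.72)&(P[:,1]<-.08)&(P[:,1]>-.42)]
    c,wh,an=cv2.minAreaRect(L[:,:2].astype(np.float32)); print(n,len(L),np.round(c,4),wh,an,np.round(cv2.boxPoints((c,wh,an)),3).tolist(),np.median(L[:,2]))
    B=P[(P[:,2]>.01)&(P[:,2]<.22)&(P[:,0]>.38)&(P[:,0]<.75)&(P[:,1]<-.08)&(P[:,1]>-.42)]
    th=np.radians(an); 
    for k in range(2):
        e=np.array([np.cos(th+k*np.pi/2),np.sin(th+k*np.pi/2)]); q=(B[:,:2]-c)@e
        for lo,hi in((.01,.03),(.03,.06),(.06,.08),(.09,.2)):
            s=q[(B[:,2]>lo)&(B[:,2]<hi)]; print(k,np.round(e,3),lo,hi,len(s),np.round(np.percentile(s,[1,10,50,90,99]),3) if len(s)else"")
E
```

```text
scene 8641 [ 0.5462 -0.2191] (0.18238933384418488, 0.20558714866638184) 75.93537902832031 [[0.42399999499320984, -0.28299999237060547], [0.6240000128746033, -0.3330000042915344], [0.6679999828338623, -0.15600000321865082], [0.4690000116825104, -0.10599999874830246]] 0.23272879393381485
0 [0.243 0.97 ] 0.01 0.03 634 [-0.087 -0.083 -0.018  0.056  0.076]
0 [0.243 0.97 ] 0.03 0.06 1320 [-0.097 -0.092 -0.047  0.052  0.076]
0 [0.243 0.97 ] 0.06 0.08 536 [-0.088 -0.08  -0.028  0.054  0.076]
0 [0.243 0.97 ] 0.09 0.2 5417 [-0.088 -0.088 -0.029  0.057  0.079]
1 [-0.97   0.243] 0.01 0.03 634 [-0.1   -0.099 -0.093 -0.091  0.093]
1 [-0.97   0.243] 0.03 0.06 1320 [-0.1   -0.099 -0.092  0.02   0.093]
1 [-0.97   0.243] 0.06 0.08 536 [-0.1   -0.099 -0.093 -0.092  0.092]
1 [-0.97   0.243] 0.09 0.2 5417 [-0.1   -0.099 -0.098 -0.026  0.085]
top 5424 [ 0.5495 -0.2189] (0.18372032046318054, 0.204542875289917) 75.99514770507812 [[0.42800000309944153, -0.28299999237060547], [0.6259999871253967, -0.3330000042915344], [0.6710000038146973, -0.1550000011920929], [0.47200000286102295, -0.10499999672174454]] 0.23344481989687413
0 [0.242 0.97 ] 0.01 0.03 93 [-0.166 -0.07   0.079  0.095  0.172]
0 [0.242 0.97 ] 0.03 0.06 61 [0.078 0.079 0.079 0.08  0.08 ]
0 [0.242 0.97 ] 0.06 0.08 31 [0.079 0.079 0.08  0.088 0.089]
0 [0.242 0.97 ] 0.09 0.2 283 [0.08  0.081 0.082 0.088 0.089]
1 [-0.97   0.242] 0.01 0.03 93 [-0.211 -0.159 -0.057  0.079  0.134]
1 [-0.97   0.242] 0.03 0.06 61 [-0.088 -0.076  0.027  0.084  0.092]
1 [-0.97   0.242] 0.06 0.08 31 [-0.097 -0.08  -0.003  0.063  0.08 ]
1 [-0.97   0.242] 0.09 0.2 283 [-0.097 -0.083  0.004  0.086  0.098]
```

View pics/crop.png

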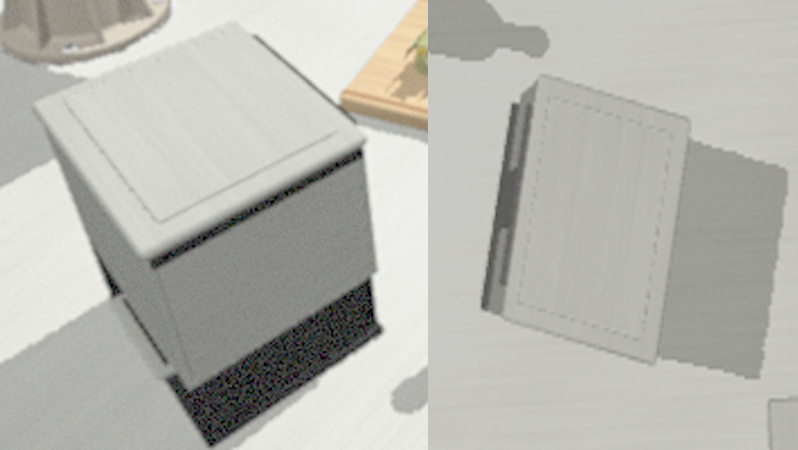

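The pictures show the bin's pedal side facing world −y, towards the left in the scene picture at about (131,338). The dark strip on the other side, at about column 353 in the top picture, is the rear. The cob is at top (230,211) and the ear at (238,258).

```bash
cat >> h.py <<'E'
e=np.array([.243,.970,0]); by=np.array([-.970,.243,0]); Z=np.array([0,0,1.])
C=np.array([.547,-.2222,0]); PAD=C-.087*e+.05*Z
def ori(z,y):
    z=np.array(z)/np.linalg.norm(z); y=np.array(y)/np.linalg.norm(y); return R.from_matrix(np.c_[np.cross(y,z),y,z])
def plan(wps,dec=2):
    "waypoints (pos,rot|None) -> call rows; splits when over range"
    p,r=tcp(); print("from",np.round(p,4))
    for tp,tr in wps:
        tr=tr or r
        for _ in range(9):
            d=r.inv().apply(np.array(tp)-p)/.12; w=(r.inv()*tr).as_rotvec()/np.radians(60)
            f=max(1,np.ceil(np.abs(d).max()*.999)); g=max(1,np.abs(w).max())
            d=np.round(d/f,dec); w=np.round(w/g,dec); n=max(np.linalg.norm(d)*.12/.05,np.linalg.norm(w)*60/8.59)
            print("travel",d.tolist(),"rot",w.tolist(),"rows>=%.1f"%n)
            p=p+r.apply(d*.12); r=r*R.from_rotvec(w*np.radians(60))
            if f==1 and g==1: break
        print("  at",np.round(p,4))
E
python3 - <<'E'
from h import *
t=ori(.7071*e-.7071*Z,-by)
T=PAD-.0086*e+(.003+.0212)*Z
plan([(T-.06*(.7071*e-.7071*Z),t),(T,None)])
E
```

```text
from [ 0.1813 -0.5457  0.2503]
travel [0.78, -0.16, 0.28] rot [0.38, 0.68, -0.91] rows>=8.4
travel [0.29, 0.87, 0.87] rot [-0.01, 0.0, -0.0] rows>=3.0
travel [0.29, 0.86, 0.89] rot [0.0, 0.0, -0.0] rows>=3.1
  at [ 0.5135 -0.356   0.116 ]
travel [0.0, -0.0, 0.5] rot [0.0, 0.0, 0.0] rows>=1.2
  at [ 0.5241 -0.315   0.0734]
```

```bash
R='x'; python3 -m pendant '[{"travel":[0.78,-0.16,0.28],"rot":[0.38,0.68,-0.91],"fingers":-1},{"travel":[0.78,-0.16,0.28],"rot":[0.38,0.68,-0.91],"fingers":-1},{"travel":[0.78,-0.16,0.28],"rot":[0.38,0.68,-0.91],"fingers":-1},{"travel":[0.78,-0.16,0.28],"rot":[0.38,0.68,-0.91],"fingers":-1},{"travel":[0.78,-0.16,0.28],"rot":[0.38,0.68,-0.91],"fingers":-1},{"travel":[0.78,-0.16,0.28],"rot":[0.38,0.68,-0.91],"fingers":-1},{"travel":[0.78,-0.16,0.28],"rot":[0.38,0.68,-0.91],"fingers":-1},{"travel":[0.78,-0.16,0.28],"rot":[0.38,0.68,-0.91],"fingers":-1},{"travel":[0.78,-0.16,0.28],"rot":[0.38,0.68,-0.91],"fingers":-1},{"travel":[0.78,-0.16,0.28],"rot":[0.38,0.68,-0.91],"fingers":-1}]' 60
python3 -m pendant '[{"travel":[0.29,0.87,0.87],"rot":[0,0,0],"fingers":-1},{"travel":[0.29,0.87,0.87],"rot":[0,0,0],"fingers":-1},{"travel":[0.29,0.87,0.87],"rot":[0,0,0],"fingers":-1},{"travel":[0.29,0.87,0.87],"rot":[0,0,0],"fingers":-1}]'
python3 - <<'E'
from h import *
t=ori(.7071*e-.7071*Z,-by)
T=PAD-.0086*e+(.003+.0212)*Z
plan([(T-.06*(.7071*e-.7071*Z),t),(T,None)])
E
```

```text
clock: 1.9
tcp_pos: [0.264, -0.4985, 0.2139]
orientation: [-0.239, 0.728, 0.569, 0.3]
wrist_force: [-0.4, 0.7, -0.2]
finger_gap: -0.0001
grip_force: 0.0
clock: 2.3
tcp_pos: [0.3927, -0.4232, 0.1662]
orientation: [-0.238, 0.726, 0.571, 0.299]
wrist_force: [-1.1, -0.2, 0.7]
finger_gap: 0.0004
grip_force: 0.0
from [ 0.3927 -0.4232  0.1662]
travel [0.26, 0.85, 0.84] rot [-0.01, 0.0, 0.0] rows>=2.9
  at [ 0.5135 -0.3563  0.1163]
travel [0.0, -0.0, 0.5] rot [0.0, 0.0, 0.0] rows>=1.2
  at [ 0.5238 -0.3152  0.0739]
```

```bash
python3 -m pendant '[{"travel":[0.26,0.85,0.84],"rot":[0,0,0],"fingers":-1},{"travel":[0.26,0.85,0.84],"rot":[0,0,0],"fingers":-1},{"travel":[0.26,0.85,0.84],"rot":[0,0,0],"fingers":-1},{"travel":[0.26,0.85,0.84],"rot":[0,0,0],"fingers":-1},{"travel":[0.26,0.85,0.84],"rot":[0,0,0],"fingers":-1}]'
python3 -m pendant '[{"travel":[0,0,0.15],"rot":[0,0,0],"fingers":-1},{"travel":[0,0,0.3],"rot":[0,0,0],"fingers":-1},{"travel":[0,0,0.4],"rot":[0,0,0],"fingers":-1},{"travel":[0,0,0.5],"rot":[0,0,0],"fingers":-1},{"travel":[0,0,0.5],"rot":[0,0,0],"fingers":-1}]'
python3 - <<'E'
from h import *
t=ori(.7071*e-.7071*Z,-by)
T=PAD-.0086*e+(.003+.0212)*Z
plan([(T,t),(T-.033*Z,None),(T-.037*Z,None)],3)
print(env.get_state()["wrist_force"])
p,d=env.read_camera("scene"); c=cv2.resize(p[250:400,60:260],(800,600),interpolation=cv2.INTER_CUBIC); cv2.imwrite("pics/pre.png",np.uint8(255*(c/255.)**.5))
E
```

```text
clock: 2.8
tcp_pos: [0.5103, -0.3603, 0.1175]
orientation: [-0.237, 0.728, 0.57, 0.298]
wrist_force: [-0.9, -0.2, 1.3]
finger_gap: -0.0
grip_force: 0.0
clock: 3.3
tcp_pos: [0.5189, -0.32, 0.0743]
orientation: [-0.237, 0.728, 0.569, 0.299]
wrist_force: [0.1, 0.2, -0.7]
finger_gap: -0.0002
grip_force: 0.0
from [ 0.5189 -0.32    0.0743]
travel [0.035, 0.029, 0.036] rot [-0.006, 0.002, -0.001] rows>=0.1
  at [ 0.5238 -0.315   0.0742]
travel [-0.194, -0.0, 0.195] rot [0.0, 0.0, 0.0] rows>=0.7
  at [ 0.5238 -0.3149  0.0412]
travel [-0.024, -0.0, 0.024] rot [0.0, 0.0, 0.0] rows>=0.1
  at [ 0.5238 -0.3149  0.0371]
[ 0.05790799  0.21658416 -0.67939544]
```

View pics/pre.png

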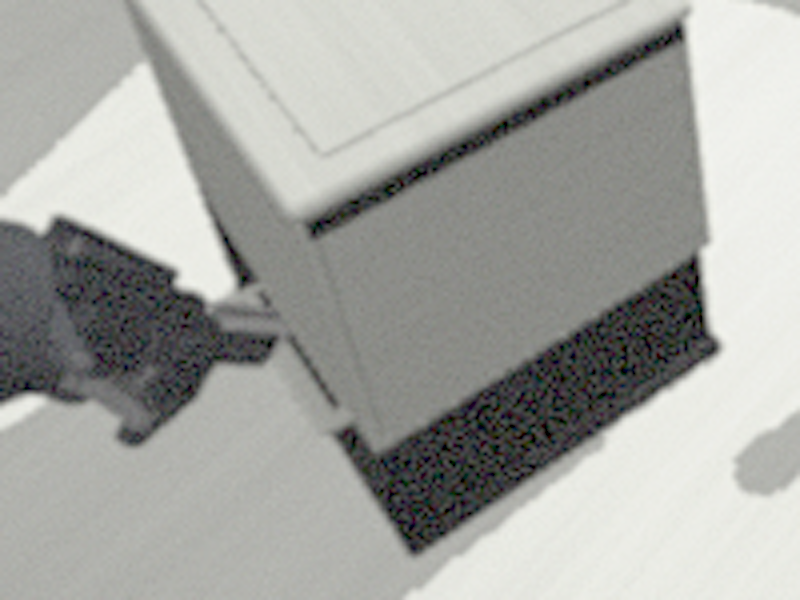

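The gripper is over the pedal edge but about 6 mm short, so I'll move it inward before pressing.

```bash
python3 -m pendant '[{"travel":[0.035,0.03,0.035],"rot":[0,0,0],"fingers":-1},{"travel":[0.035,0.03,0.035],"rot":[0,0,0],"fingers":-1},{"travel":[0.035,0.03,0.035],"rot":[0,0,0],"fingers":-1}]'
python3 -m pendant '[{"travel":[-0.03,0,0.03],"rot":[0,0,0],"fingers":-1},{"travel":[-0.06,0,0.06],"rot":[0,0,0],"fingers":-1},{"travel":[-0.06,0,0.06],"rot":[0,0,0],"fingers":-1}]'
```

```text
clock: 3.65
tcp_pos: [0.525, -0.3155, 0.0748]
orientation: [-0.237, 0.728, 0.57, 0.299]
wrist_force: [1.5, 0.5, -0.8]
finger_gap: 0.0
grip_force: 0.0
clock: 3.95
tcp_pos: [0.525, -0.3162, 0.0653]
orientation: [-0.236, 0.728, 0.569, 0.3]
wrist_force: [-0.8, -3.2, 8.8]
finger_gap: 0.0
grip_force: 4.0
```

```bash
python3 -m pendant '[{"travel":[-0.02,0,0.02],"rot":[0,0,0],"fingers":-1},{"travel":[-0.04,0,0.04],"rot":[0,0,0],"fingers":-1},{"travel":[-0.06,0,0.06],"rot":[0,0,0],"fingers":-1},{"travel":[-0.08,0,0.08],"rot":[0,0,0],"fingers":-1},{"travel":[-0.1,0,0.1],"rot":[0,0,0],"fingers":-1},{"travel":[-0.1,0,0.1],"rot":[0,0,0],"fingers":-1}]'
python3 -m pendant '[{"travel":[-0.01,0,0.01],"rot":[0,0,0],"fingers":-1},{"travel":[-0.02,0,0.02],"rot":[0,0,0],"fingers":-1},{"travel":[-0.02,0,0.02],"rot":[0,0,0],"fingers":-1}]'
```

```text
clock: 4.55
tcp_pos: [0.5249, -0.3166, 0.0482]
orientation: [-0.236, 0.728, 0.569, 0.3]
wrist_force: [0.1, -3.6, 6.4]
finger_gap: 0.0001
grip_force: 3.0
clock: 4.85
tcp_pos: [0.5249, -0.3164, 0.0445]
orientation: [-0.236, 0.728, 0.569, 0.299]
wrist_force: [-0.2, -3.3, 5.0]
finger_gap: -0.0001
grip_force: 2.6
```

```bash
python3 -m pendant '[{"travel":[-0.01,0,0.01],"rot":[0,0,0],"fingers":-1},{"travel":[-0.02,0,0.02],"rot":[0,0,0],"fingers":-1},{"travel":[-0.02,0,0.02],"rot":[0,0,0],"fingers":-1}]'
python3 -m pendant '[{"travel":[-0.01,0,0.01],"rot":[0,0,0],"fingers":-1},{"travel":[-0.015,0,0.015],"rot":[0,0,0],"fingers":-1},{"travel":[-0.015,0,0.015],"rot":[0,0,0],"fingers":-1}]'
```

```text
clock: 5.15
tcp_pos: [0.5249, -0.3161, 0.0409]
orientation: [-0.236, 0.728, 0.569, 0.299]
wrist_force: [-0.4, -3.3, 5.0]
finger_gap: -0.0
grip_force: 2.4
clock: 5.45
tcp_pos: [0.525, -0.3159, 0.0389]
orientation: [-0.236, 0.728, 0.569, 0.3]
wrist_force: [-0.9, -2.7, 7.8]
finger_gap: -0.0002
grip_force: 4.2
```

```bash
python3 -m pendant '[{"travel":[-0.01,0,0.01],"rot":[0,0,0],"fingers":-1},{"travel":[-0.015,0,0.015],"rot":[0,0,0],"fingers":-1},{"travel":[-0.015,0,0.015],"rot":[0,0,0],"fingers":-1}]'
python3 - <<'E'
from h import *
p,d=env.read_camera("scene"); cv2.imwrite("pics/press.png",p)
P=cloud("scene",d); q=P[:,:2]-C[:2]; u=q@e[:2]; v=q@by[:2]
m=(abs(v)<.11)&(P[:,2]>.24)&(u>-.12)&(u<.25); L=P[m]; u=u[m]
print(m.sum(),u.min(),u.max(),L[:,2].max())
s=L[:,2]>.27; print(np.polyfit(L[s,2],u[s],1))
E
```

```text
clock: 5.75
tcp_pos: [0.5251, -0.3159, 0.0383]
orientation: [-0.236, 0.728, 0.569, 0.3]
wrist_force: [-3.3, -3.3, 17.0]
finger_gap: 0.0003
grip_force: 8.6
10466 -0.06973831853624177 0.1473186414578266 0.5882780981242923
[-0.62241555  0.32333533]
```

View pics/press.png

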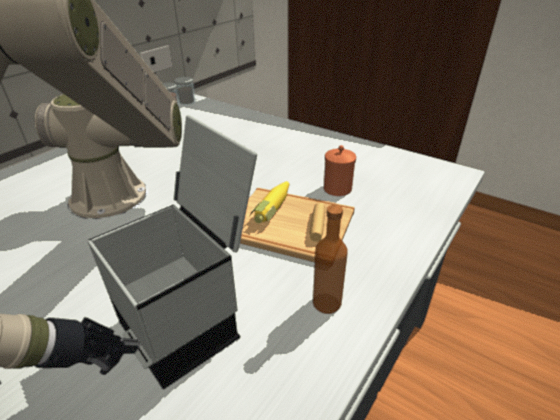

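The lid stands open, with its edge around (220,140), and the pedal is on its stop. I'll give it a slight extra push, release it and back out.

```bash
python3 -m pendant '[{"travel":[-0.01,0,0.01],"rot":[0,0,0],"fingers":-1},{"travel":[-0.01,0,0.01],"rot":[0,0,0],"fingers":-1},{"travel":[-0.01,0,0.01],"rot":[0,0,0],"fingers":-1}]'
python3 -m pendant '[{"travel":[0.05,0,-0.05],"rot":[0,0,0],"fingers":-1},{"travel":[0.1,0,-0.1],"rot":[0,0,0],"fingers":-1},{"travel":[0.15,0,-0.15],"rot":[0,0,0],"fingers":-1},{"travel":[0.2,0,-0.2],"rot":[0,0,0],"fingers":-1},{"travel":[0.22,0,-0.25],"rot":[0,0,0],"fingers":-1},{"travel":[0.22,0,-0.5],"rot":[0,0,0],"fingers":-1},{"travel":[0.22,0,-0.9],"rot":[0,0,0],"fingers":-1},{"travel":[0.22,0,-0.9],"rot":[0,0,0],"fingers":-1}]'
python3 - <<'E'
from h import *
p,d=env.read_camera("scene"); cv2.imwrite("pics/rel.png",p)
P=cloud("scene",d); q=P[:,:2]-C[:2]; u=q@e[:2]; v=q@by[:2]
m=(abs(v)<.1)&(P[:,2]>.25)&(P[:,2]<.38)&(u>0.06)&(u<.25); print(m.sum(),np.polyfit(P[m,2],u[m],1))
cob=np.array([.617,.2075,.045]); y=np.array([.895,.446,0])
# rise, travel high to above cob with 0.22
dn=ori(-Z,y); p0=tcp()[0]
a=np.array([.46,-.36,.45]); 
plan([(a,None),([.62,.05,.5],dn),(cob+.12*Z,dn),(cob,dn)])
P=[cloud(n,env.read_camera(n)[1]) for n in("scene",)][0]
E
```

```text
clock: 6.1
tcp_pos: [0.5251, -0.3159, 0.0379]
orientation: [-0.236, 0.728, 0.569, 0.301]
wrist_force: [-3.6, -3.6, 23.3]
finger_gap: -0.0001
grip_force: 11.7
clock: 6.9
tcp_pos: [0.5109, -0.3755, 0.1321]
orientation: [-0.234, 0.729, 0.57, 0.299]
wrist_force: [0.6, 0.3, 0.5]
finger_gap: 0.0001
grip_force: 0.0
5480 [0.30758426 0.02000182]
from [ 0.511  -0.3738  0.1299]
travel [0.94, -0.22, -0.94] rot [0.0, 0.0, 0.0] rows>=3.2
travel [0.94, -0.23, -0.95] rot [0.0, 0.0, 0.0] rows>=3.3
  at [ 0.4595 -0.3601  0.4499]
travel [0.96, 0.16, 0.75] rot [0.26, -0.71, -0.64] rows>=6.9
travel [0.82, 0.91, -0.13] rot [0.0, -0.0, 0.0] rows>=3.0
travel [0.83, 0.91, -0.14] rot [0.0, -0.0, 0.0] rows>=3.0
  at [0.6202 0.0507 0.5005]
travel [0.39, 0.18, 0.93] rot [0.0, -0.0, 0.0] rows>=2.5
travel [0.39, 0.19, 0.94] rot [0.0, -0.0, 0.0] rows>=2.5
travel [0.39, 0.18, 0.93] rot [0.0, -0.0, 0.0] rows>=2.5
  at [0.6168 0.2071 0.1651]
travel [-0.0, 0.0, 1.0] rot [0.0, -0.0, 0.0] rows>=2.4
  at [0.6169 0.2076 0.0451]
```

```bash
python3 -m pendant '[{"travel":[0.94,-0.22,-0.94],"rot":[0,0,0],"fingers":-1},{"travel":[0.94,-0.22,-0.94],"rot":[0,0,0],"fingers":-1},{"travel":[0.94,-0.22,-0.94],"rot":[0,0,0],"fingers":-1},{"travel":[0.94,-0.22,-0.94],"rot":[0,0,0],"fingers":-1}]'
python3 -m pendant '[{"travel":[0.94,-0.22,-0.94],"rot":[0,0,0],"fingers":-1},{"travel":[0.94,-0.22,-0.94],"rot":[0,0,0],"fingers":-1},{"travel":[0.94,-0.22,-0.94],"rot":[0,0,0],"fingers":-1},{"travel":[0.94,-0.22,-0.94],"rot":[0,0,0],"fingers":-1},{"travel":[0.94,-0.22,-0.94],"rot":[0,0,0],"fingers":-1}]'
python3 -m pendant '[{"travel":[0.96,0.16,0.75],"rot":[0.26,-0.71,-0.64],"fingers":1},{"travel":[0.96,0.16,0.75],"rot":[0.26,-0.71,-0.64],"fingers":1},{"travel":[0.96,0.16,0.75],"rot":[0.26,-0.71,-0.64],"fingers":1},{"travel":[0.96,0.16,0.75],"rot":[0.26,-0.71,-0.64],"fingers":1},{"travel":[0.96,0.16,0.75],"rot":[0.26,-0.71,-0.64],"fingers":1},{"travel":[0.96,0.16,0.75],"rot":[0.26,-0.71,-0.64],"fingers":1},{"travel":[0.96,0.16,0.75],"rot":[0.26,-0.71,-0.64],"fingers":1},{"travel":[0.96,0.16,0.75],"rot":[0.26,-0.71,-0.64],"fingers":1}]'
python3 - <<'E'
from h import *
cob=np.array([.617,.2075,.045]); dn=ori(-Z,[.895,.446,0])
plan([([.62,.05,.5],dn),(cob+.12*Z,dn)])
E
```

```text
clock: 7.4
tcp_pos: [0.4863, -0.3636, 0.293]
orientation: [-0.235, 0.728, 0.57, 0.299]
wrist_force: [-0.5, -0.1, 1.4]
finger_gap: -0.0006
grip_force: 0.0
clock: 7.9
tcp_pos: [0.454, -0.3396, 0.4275]
orientation: [-0.225, 0.732, 0.568, 0.3]
wrist_force: [1.0, -0.3, -0.8]
finger_gap: -0.0001
grip_force: 0.0
clock: 8.7
tcp_pos: [0.5092, -0.2018, 0.4411]
orientation: [0.006, 0.53, 0.848, -0.002]
wrist_force: [-0.6, 1.5, 0.4]
finger_gap: 0.0851
grip_force: 0.0
from [ 0.5092 -0.2018  0.4411]
travel [0.74, 0.88, -0.25] rot [0.0, 0.01, -0.01] rows>=2.8
travel [0.73, 0.88, -0.24] rot [0.0, 0.0, 0.0] rows>=2.8
  at [0.6198 0.0503 0.4994]
travel [0.4, 0.19, 0.93] rot [0.0, 0.0, 0.0] rows>=2.5
travel [0.39, 0.18, 0.93] rot [0.0, 0.0, 0.0] rows>=2.5
travel [0.4, 0.19, 0.93] rot [0.0, 0.0, 0.0] rows>=2.5
  at [0.6171 0.2081 0.1646]
```

```bash
python3 -m pendant '[{"travel":[0.74,0.88,-0.25],"rot":[0,0,0],"fingers":1},{"travel":[0.74,0.88,-0.25],"rot":[0,0,0],"fingers":1},{"travel":[0.74,0.88,-0.25],"rot":[0,0,0],"fingers":1},{"travel":[0.74,0.88,-0.25],"rot":[0,0,0],"fingers":1}]'
python3 -m pendant '[{"travel":[0.74,0.88,0],"rot":[0,0,0],"fingers":1},{"travel":[0.74,0.88,0],"rot":[0,0,0],"fingers":1},{"travel":[0.74,0.88,0],"rot":[0,0,0],"fingers":1},{"travel":[0.74,0.88,0],"rot":[0,0,0],"fingers":1}]'
python3 - <<'E'
from h import *
cob=np.array([.617,.2075,.045]); dn=ori(-Z,[.895,.446,0])
plan([(cob+.12*Z,dn),(cob,dn)])
E
```

```text
clock: 9.1
tcp_pos: [0.5672, -0.0749, 0.4697]
orientation: [0.004, 0.53, 0.848, -0.001]
wrist_force: [-0.9, -0.3, -0.0]
finger_gap: 0.0855
grip_force: 0.0
clock: 9.5
tcp_pos: [0.6238, 0.0505, 0.4664]
orientation: [0.003, 0.531, 0.848, -0.002]
wrist_force: [0.4, -0.8, -0.0]
finger_gap: 0.0852
grip_force: 0.0
from [0.6238 0.0505 0.4664]
travel [0.41, 0.17, 0.83] rot [-0.0, 0.01, -0.01] rows>=2.3
travel [0.39, 0.18, 0.84] rot [-0.0, -0.0, 0.0] rows>=2.3
travel [0.4, 0.18, 0.84] rot [-0.0, -0.0, 0.0] rows>=2.3
  at [0.6168 0.2075 0.165 ]
travel [-0.0, 0.0, 1.0] rot [-0.0, -0.0, 0.0] rows>=2.4
  at [0.6166 0.2078 0.045 ]
```

```bash
python3 -m pendant '[{"travel":[0.81,0.36,0.83],"rot":[0,0,0],"fingers":1},{"travel":[0.81,0.36,0.83],"rot":[0,0,0],"fingers":1},{"travel":[0.81,0.36,0.83],"rot":[0,0,0],"fingers":1},{"travel":[0.81,0.36,0.83],"rot":[0,0,0],"fingers":1}]'
python3 -m pendant '[{"travel":[0.4,0.18,0.8],"rot":[0,0,0],"fingers":1},{"travel":[0.4,0.18,0.8],"rot":[0,0,0],"fingers":1},{"travel":[0.4,0.18,0.8],"rot":[0,0,0],"fingers":1}]'
python3 -m pendant '[{"travel":[0,0,0.8],"rot":[0,0,0],"fingers":1},{"travel":[0,0,0.8],"rot":[0,0,0],"fingers":1},{"travel":[0,0,0.8],"rot":[0,0,0],"fingers":1}]'
python3 - <<'E'
from h import *
cob=np.array([.617,.2075,.045]); dn=ori(-Z,[.895,.446,0])
plan([(cob+.03*Z,dn),(cob,dn)])
E
```

```text
clock: 9.9
tcp_pos: [0.6169, 0.1545, 0.3623]
orientation: [0.001, 0.531, 0.847, -0.005]
wrist_force: [-0.4, -0.2, -1.0]
finger_gap: 0.0853
grip_force: 0.0
clock: 10.2
tcp_pos: [0.6165, 0.2037, 0.2668]
orientation: [0.002, 0.532, 0.847, -0.005]
wrist_force: [-0.7, -0.3, -1.0]
finger_gap: 0.0859
grip_force: 0.0
clock: 10.5
tcp_pos: [0.6163, 0.2003, 0.1711]
orientation: [0.002, 0.533, 0.846, -0.006]
wrist_force: [-0.3, -0.2, -0.2]
finger_gap: 0.0853
grip_force: 0.0
from [0.6163 0.2003 0.1711]
travel [0.06, 0.04, 0.8] rot [-0.01, 0.01, -0.01] rows>=1.9
  at [0.6171 0.2077 0.075 ]
travel [-0.0, -0.0, 0.25] rot [0.0, -0.0, -0.0] rows>=0.6
  at [0.6172 0.2077 0.045 ]
```

```bash
python3 -m pendant '[{"travel":[0.06,0.03,0.5],"rot":[0,0.01,-0.01],"fingers":1},{"travel":[0.06,0.03,0.8],"rot":[0,0.01,-0.01],"fingers":1},{"travel":[0.06,0.03,1.0],"rot":[0,0.01,-0.01],"fingers":1},{"travel":[0.06,0.03,1.0],"rot":[0,0.01,-0.01],"fingers":1},{"travel":[0.06,0.03,1.0],"rot":[0,0.01,-0.01],"fingers":1}]'
```

```text
clock: 11.0
tcp_pos: [0.6239, 0.2095, 0.0606]
orientation: [0.004, 0.528, 0.849, 0.002]
wrist_force: [1.5, 0.2, 0.3]
finger_gap: 0.0852
grip_force: 0.0
```

```bash
python3 -m pendant '[{"travel":[0.01,-0.06,0],"rot":[0,0,0],"fingers":1},{"travel":[0.01,-0.06,0.13],"rot":[0,0,0],"fingers":1},{"travel":[0.01,-0.06,0.13],"rot":[0,0,0],"fingers":1}]'
python3 -m pendant '[{"travel":[0,0,0],"rot":[0,0,0],"fingers":-1},{"travel":[0,0,0],"rot":[0,0,0],"fingers":-1},{"travel":[0,0,0],"rot":[0,0,0],"fingers":-1},{"travel":[0,0,0],"rot":[0,0,0],"fingers":-1},{"travel":[0,0,0],"rot":[0,0,0],"fingers":-1},{"travel":[0,0,0],"rot":[0,0,0],"fingers":-1}]' 40
```

```text
clock: 11.3
tcp_pos: [0.6148, 0.2077, 0.0435]
orientation: [0.003, 0.527, 0.85, 0.002]
wrist_force: [-1.0, -0.3, -1.0]
finger_gap: 0.0857
grip_force: 0.0
clock: 11.9
tcp_pos: [0.6154, 0.2081, 0.0433]
orientation: [0.003, 0.527, 0.85, 0.002]
wrist_force: [-1.3, -0.1, 5.1]
finger_gap: 0.0331
grip_force: 39.5
```

```bash
python3 -m pendant '[{"travel":[0,0,-0.3],"rot":[0,0,0],"fingers":-1},{"travel":[0,0,-0.6],"rot":[0,0,0],"fingers":-1},{"travel":[0,0,-1],"rot":[0,0,0],"fingers":-1},{"travel":[0,0,-1],"rot":[0,0,0],"fingers":-1}]'
python3 -m pendant '[{"travel":[0,0,-1],"rot":[0,0,0],"fingers":-1},{"travel":[0,0,-1],"rot":[0,0,0],"fingers":-1},{"travel":[0,0,-1],"rot":[0,0,0],"fingers":-1},{"travel":[0,0,-1],"rot":[0,0,0],"fingers":-1}]'
python3 - <<'E'
from h import *
dn=ori(-Z,e); M=C-.008*e
plan([([.61,.1,.48],None),([.57,-.07,.48],None),(M+.47*Z,dn),(M+.17*Z,dn)])
E
```

```text
clock: 12.3
tcp_pos: [0.6179, 0.2089, 0.1697]
orientation: [0.007, 0.527, 0.85, 0.005]
wrist_force: [1.0, -0.5, -0.8]
finger_gap: 0.0329
grip_force: 40.3
clock: 12.7
tcp_pos: [0.6151, 0.2084, 0.2862]
orientation: [0.005, 0.527, 0.85, 0.004]
wrist_force: [-0.2, -0.6, -1.7]
finger_gap: 0.0327
grip_force: 40.3
from [0.6151 0.2084 0.2862]
travel [-0.4, -0.21, -0.81] rot [0.0, 0.0, 0.0] rows>=2.2
travel [-0.4, -0.21, -0.81] rot [0.0, 0.0, 0.0] rows>=2.2
  at [0.6101 0.0999 0.4804]
travel [-0.56, -0.46, -0.0] rot [0.0, 0.0, 0.0] rows>=1.7
travel [-0.56, -0.47, -0.0] rot [0.0, 0.0, 0.0] rows>=1.8
  at [ 0.5698 -0.0701  0.4798]
travel [-0.55, -0.39, 0.04] rot [0.01, 0.01, -0.83] rows>=5.8
travel [-0.06, -0.67, 0.04] rot [-0.0, -0.0, 0.0] rows>=1.6
  at [ 0.5449 -0.2298  0.47  ]
travel [-0.0, 0.0, 0.83] rot [-0.0, -0.0, 0.0] rows>=2.0
travel [-0.0, 0.0, 0.84] rot [-0.0, -0.0, 0.0] rows>=2.0
travel [-0.0, 0.0, 0.83] rot [-0.0, -0.0, 0.0] rows>=2.0
  at [ 0.5445 -0.23    0.17  ]
```

```bash
python3 -m pendant '[{"travel":[-0.4,-0.21,-0.81],"rot":[0,0,0],"fingers":-1},{"travel":[-0.4,-0.21,-0.81],"rot":[0,0,0],"fingers":-1},{"travel":[-0.4,-0.21,-0.81],"rot":[0,0,0],"fingers":-1}]'
python3 -m pendant '[{"travel":[-0.4,-0.21,-0.81],"rot":[0,0,0],"fingers":-1},{"travel":[-0.4,-0.21,-0.81],"rot":[0,0,0],"fingers":-1},{"travel":[-0.4,-0.21,-0.81],"rot":[0,0,0],"fingers":-1},{"travel":[-0.4,-0.21,-0.81],"rot":[0,0,0],"fingers":-1}]'
python3 -m pendant '[{"travel":[-0.5,-0.4,0],"rot":[0,0,0],"fingers":-1},{"travel":[-0.5,-0.4,0],"rot":[0,0,0],"fingers":-1},{"travel":[-0.5,-0.4,0],"rot":[0,0,0],"fingers":-1}]'
python3 - <<'E'
from h import *
dn=ori(-Z,e); M=C-.008*e
plan([([.57,-.07,.48],None),(M+.47*Z,dn)])
E
```

```text
clock: 13.0
tcp_pos: [0.6124, 0.152, 0.3825]
orientation: [0.004, 0.528, 0.849, 0.002]
wrist_force: [0.2, -0.2, -1.0]
finger_gap: 0.0328
grip_force: 40.4
clock: 13.4
tcp_pos: [0.611, 0.0988, 0.4765]
orientation: [0.003, 0.528, 0.849, 0.002]
wrist_force: [0.9, 0.1, -1.9]
finger_gap: 0.0328
grip_force: 40.5
clock: 13.7
tcp_pos: [0.593, 0.0226, 0.4737]
orientation: [0.001, 0.529, 0.849, -0.0]
wrist_force: [-0.5, 1.2, -1.3]
finger_gap: 0.0324
grip_force: 40.5
from [0.593  0.0226 0.4737]
travel [-0.61, -0.51, -0.05] rot [0.0, 0.0, 0.0] rows>=1.9
  at [ 0.5704 -0.0701  0.4797]
travel [-0.55, -0.39, 0.04] rot [0.0, 0.0, -0.83] rows>=5.8
travel [-0.06, -0.67, 0.04] rot [-0.0, 0.0, 0.0] rows>=1.6
  at [ 0.545  -0.2297  0.4702]
```

```bash
python3 -m pendant '[{"travel":[-0.61,-0.51,-0.05],"rot":[0,0,0],"fingers":-1},{"travel":[-0.61,-0.51,-0.05],"rot":[0,0,0],"fingers":-1},{"travel":[-0.61,-0.51,-0.05],"rot":[0,0,0],"fingers":-1}]'
python3 -m pendant '[{"travel":[-0.55,-0.39,0],"rot":[0,0,-0.83],"fingers":-1},{"travel":[-0.55,-0.39,0],"rot":[0,0,-0.83],"fingers":-1},{"travel":[-0.55,-0.39,0],"rot":[0,0,-0.83],"fingers":-1},{"travel":[-0.55,-0.39,0],"rot":[0,0,-0.83],"fingers":-1},{"travel":[-0.55,-0.39,0],"rot":[0,0,-0.83],"fingers":-1},{"travel":[-0.55,-0.39,0],"rot":[0,0,-0.83],"fingers":-1},{"travel":[-0.55,-0.39,0],"rot":[0,0,-0.83],"fingers":-1}]'
python3 - <<'E'
from h import *
dn=ori(-Z,e); M=C-.008*e
plan([(M+.47*Z,dn)])
E
```

```text
clock: 14.0
tcp_pos: [0.5706, -0.0713, 0.4803]
orientation: [0.001, 0.529, 0.848, 0.0]
wrist_force: [-0.2, -0.1, -0.3]
finger_gap: 0.0329
grip_force: 40.5
clock: 14.7
tcp_pos: [0.5591, -0.1465, 0.4804]
orientation: [0.001, 0.12, 0.993, 0.001]
wrist_force: [-0.5, -0.1, -0.7]
finger_gap: 0.033
grip_force: 40.5
from [ 0.5591 -0.1465  0.4804]
travel [-0.05, -0.7, 0.09] rot [0.0, 0.0, 0.01] rows>=1.7
  at [ 0.545  -0.2295  0.4695]
```

```bash
python3 -m pendant '[{"travel":[-0.05,-0.7,0.09],"rot":[0,0,0],"fingers":-1},{"travel":[-0.05,-0.7,0.09],"rot":[0,0,0],"fingers":-1},{"travel":[-0.05,-0.7,0.09],"rot":[0,0,0],"fingers":-1},{"travel":[-0.05,-0.7,0.09],"rot":[0,0,0],"fingers":-1}]'
python3 - <<'E'
from h import *
dn=ori(-Z,e); M=C-.008*e
plan([(M+.32*Z,dn),(M+.17*Z,dn)])
p,d=env.read_camera("scene"); cv2.imwrite("pics/over.png",p)
E
```

```text
clock: 15.1
tcp_pos: [0.5444, -0.2308, 0.4701]
orientation: [0.002, 0.122, 0.993, 0.001]
wrist_force: [-0.8, -0.5, -0.3]
finger_gap: 0.0324
grip_force: 40.6
from [ 0.5444 -0.2308  0.4701]
travel [0.0, 0.0, 0.63] rot [0.0, 0.0, 0.0] rows>=1.5
travel [0.0, 0.01, 0.62] rot [0.0, 0.0, 0.0] rows>=1.5
  at [ 0.5453 -0.2294  0.3201]
travel [0.0, -0.0, 0.63] rot [0.0, 0.0, 0.0] rows>=1.5
travel [0.0, -0.01, 0.62] rot [0.0, 0.0, 0.0] rows>=1.5
  at [ 0.5455 -0.2304  0.1701]
```

View pics/over.png

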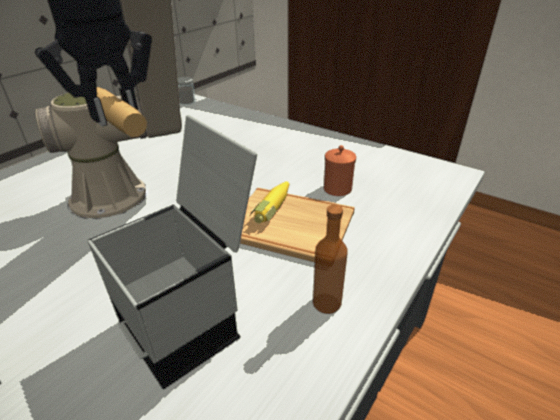

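The cob hangs level in the gripper, around (120,110), above the open bin. I'll lower it in steps.

```bash
python3 -m pendant '[{"travel":[0,0,0.4],"rot":[0,0,0],"fingers":-1},{"travel":[0,0,0.8],"rot":[0,0,0],"fingers":-1},{"travel":[0,0,1],"rot":[0,0,0],"fingers":-1},{"travel":[0,0,1],"rot":[0,0,0],"fingers":-1}]'
python3 -m pendant '[{"travel":[0,0,0.3],"rot":[0,0,0],"fingers":-1},{"travel":[0,0,0.6],"rot":[0,0,0],"fingers":-1},{"travel":[0,0,0.7],"rot":[0,0,0],"fingers":-1},{"travel":[0,0,0.7],"rot":[0,0,0],"fingers":-1}]'
python3 - <<'E'
from h import *
dn=ori(-Z,e); M=C-.008*e
plan([(M+.17*Z,dn)]); p,d=env.read_camera("scene"); cv2.imwrite("pics/low.png",p)
E
```

```text
clock: 15.55
tcp_pos: [0.5434, -0.2282, 0.3475]
orientation: [-0.001, 0.12, 0.993, 0.002]
wrist_force: [0.1, 0.1, -0.9]
finger_gap: 0.0324
grip_force: 40.6
clock: 15.95
tcp_pos: [0.5454, -0.2302, 0.2677]
orientation: [0.002, 0.12, 0.993, 0.0]
wrist_force: [0.1, 0.4, -1.7]
finger_gap: 0.0328
grip_force: 40.6
from [ 0.5454 -0.2302  0.2677]
travel [0.01, 0.0, 0.81] rot [0.0, 0.0, 0.0] rows>=1.9
  at [ 0.5446 -0.2299  0.1705]
```

View pics/low.png

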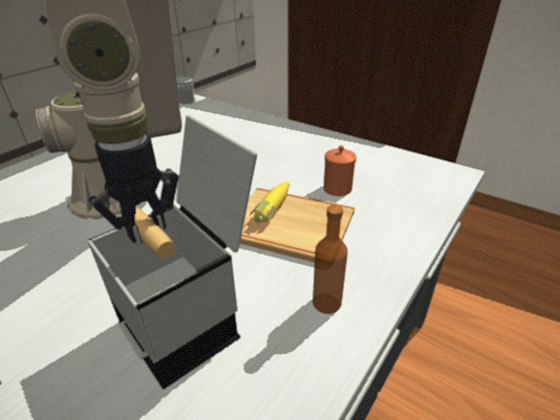

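The cob, at about (155,235), is centred over the mouth and the arm is clear of the lid. I'll lower it further and release.

```bash
python3 -m pendant '[{"travel":[0,0,0.3],"rot":[0,0,0],"fingers":-1},{"travel":[0,0,0.6],"rot":[0,0,0],"fingers":-1},{"travel":[0,0,0.85],"rot":[0,0,0],"fingers":-1},{"travel":[0,0,0.85],"rot":[0,0,0],"fingers":-1},{"travel":[0,0,0.85],"rot":[0,0,0],"fingers":-1}]'
python3 -m pendant '[{"travel":[0,0,0],"rot":[0,0,0],"fingers":0.4},{"travel":[0,0,0],"rot":[0,0,0],"fingers":0.4},{"travel":[0,0,0],"rot":[0,0,0],"fingers":0.4},{"travel":[0,0,0],"rot":[0,0,0],"fingers":0.4},{"travel":[0,0,-0.3],"rot":[0,0,0],"fingers":0.4},{"travel":[0,0,-0.6],"rot":[0,0,0],"fingers":0.4},{"travel":[0,0,-1],"rot":[0,0,0],"fingers":0.4},{"travel":[0,0,-1],"rot":[0,0,0],"fingers":0.4}]'
python3 -m pendant '[{"travel":[0,0,-1],"rot":[0,0,0],"fingers":-1},{"travel":[0,0,-1],"rot":[0,0,0],"fingers":-1},{"travel":[0,0,-1],"rot":[0,0,0],"fingers":-1},{"travel":[0,0,-1],"rot":[0,0,0],"fingers":-1}]'
python3 - <<'E'
from h import *
p,d=env.read_camera("scene"); cv2.imwrite("pics/drop.png",p)
for n in("scene","top"):
    d=env.read_camera(n)[1]
    for o in env.outline_of(n,"cob")[:2]: print(n,o["conf"],np.round(o["xy"]),np.round(np.median(cloud(n,d,o["mask"]),0),3))
dn=ori(-Z,by); S=C+.215*e
plan([(C+.0*e+.47*Z,None),(S+.48*Z,dn),(S+.385*Z,dn)])
E
```

```text
clock: 16.5
tcp_pos: [0.5471, -0.2318, 0.1681]
orientation: [0.004, 0.121, 0.993, -0.0]
wrist_force: [0.7, 0.2, -0.0]
finger_gap: 0.0327
grip_force: 40.6
clock: 17.3
tcp_pos: [0.5476, -0.2325, 0.2934]
orientation: [0.008, 0.121, 0.993, -0.002]
wrist_force: [1.1, -0.5, -0.4]
finger_gap: 0.0601
grip_force: 0.0
clock: 17.7
tcp_pos: [0.5454, -0.2315, 0.4097]
orientation: [0.006, 0.121, 0.993, -0.001]
wrist_force: [1.2, -0.1, -0.2]
finger_gap: 0.0016
grip_force: 0.0
top 0.76 [386. 230.] [ 0.549 -0.231  0.118]
from [ 0.5442 -0.2308  0.4039]
travel [-0.01, 0.08, -0.55] rot [0.0, 0.0, 0.0] rows>=1.3
  at [ 0.5474 -0.2218  0.4699]
travel [-0.0, 0.89, -0.04] rot [-0.0, 0.0, -1.0] rows>=7.0
travel [-0.78, 0.45, -0.04] rot [-0.0, 0.0, -0.5] rows>=3.5
  at [ 0.5989 -0.0132  0.4799]
travel [0.0, -0.0, 0.79] rot [-0.0, 0.0, 0.0] rows>=1.9
  at [ 0.5992 -0.0131  0.3851]
```

The cob lies in the bin: the top camera puts its upper side at z 0.118. Next I'll move behind the lid, passing over it.

```bash
python3 -m pendant '[{"travel":[0,0.05,-0.6],"rot":[0,0,0],"fingers":-1},{"travel":[0,0.05,-0.6],"rot":[0,0,0],"fingers":-1},{"travel":[0,0.05,-0.6],"rot":[0,0,0],"fingers":-1}]'
python3 -m pendant '[{"travel":[0,0.9,0],"rot":[0,0,0],"fingers":-1},{"travel":[0,0.9,0],"rot":[0,0,0],"fingers":-1},{"travel":[0,0.9,0],"rot":[0,0,0],"fingers":-1},{"travel":[0,0.9,0],"rot":[0,0,0],"fingers":-1}]'
python3 -m pendant '[{"travel":[0,0.9,0],"rot":[0,0,0],"fingers":-1},{"travel":[0,0.9,0],"rot":[0,0,0],"fingers":-1},{"travel":[0,0.9,0],"rot":[0,0,0],"fingers":-1},{"travel":[0,0.9,0],"rot":[0,0,0],"fingers":-1}]'
python3 - <<'E'
from h import *
dn=ori(-Z,e); S=C+.215*e
plan([(S+.38*Z,dn),(C+.16*e+.38*Z,dn),(C+.085*e+.38*Z,None)])
E
```

```text
clock: 18.25
tcp_pos: [0.5455, -0.2249, 0.4794]
orientation: [0.004, 0.12, 0.993, -0.0]
wrist_force: [-0.0, 0.3, 0.8]
finger_gap: 0.0002
grip_force: 0.0
clock: 18.65
tcp_pos: [0.5717, -0.1187, 0.4767]
orientation: [0.002, 0.119, 0.993, 0.0]
wrist_force: [0.4, -0.9, 0.4]
finger_gap: -0.0001
grip_force: 0.0
clock: 19.05
tcp_pos: [0.5976, -0.0153, 0.4769]
orientation: [0.002, 0.12, 0.993, -0.0]
wrist_force: [-1.2, -0.2, 0.0]
finger_gap: -0.0001
grip_force: 0.0
from [ 0.5976 -0.0153  0.4769]
travel [-0.01, 0.02, 0.81] rot [0.0, 0.0, 0.01] rows>=1.9
  at [ 0.5998 -0.0133  0.3797]
travel [0.0, -0.46, -0.0] rot [0.0, 0.0, -0.0] rows>=1.1
  at [ 0.5861 -0.0668  0.3797]
travel [-0.0, -0.63, -0.0] rot [0.0, 0.0, 0.0] rows>=1.5
  at [ 0.5674 -0.14    0.3797]
```

```bash
python3 -m pendant '[{"travel":[0,0.02,0.4],"rot":[0,0,0],"fingers":-1},{"travel":[0,0.02,0.8],"rot":[0,0,0],"fingers":-1},{"travel":[0,0.02,0.8],"rot":[0,0,0],"fingers":-1},{"travel":[0,0.02,0.8],"rot":[0,0,0],"fingers":-1}]'
python3 -m pendant '[{"travel":[0,-0.1,0],"rot":[0,0,0],"fingers":-1},{"travel":[0,-0.2,0],"rot":[0,0,0],"fingers":-1},{"travel":[0,-0.3,0],"rot":[0,0,0],"fingers":-1},{"travel":[0,-0.4,0],"rot":[0,0,0],"fingers":-1},{"travel":[0,-0.5,0],"rot":[0,0,0],"fingers":-1},{"travel":[0,-0.55,0],"rot":[0,0,0],"fingers":-1},{"travel":[0,-0.6,0],"rot":[0,0,0],"fingers":-1}]'
python3 - <<'E'
from h import *
plan([(C+.085*e+.38*Z,None)])
E
```

```text
clock: 19.45
tcp_pos: [0.5974, -0.0149, 0.3818]
orientation: [0.001, 0.122, 0.993, -0.0]
wrist_force: [0.7, -0.7, 1.5]
finger_gap: 0.0
grip_force: 0.0
clock: 20.15
tcp_pos: [0.581, -0.0838, 0.3819]
orientation: [0.003, 0.121, 0.993, 0.0]
wrist_force: [0.1, -0.2, 0.3]
finger_gap: 0.0004
grip_force: 0.1
from [ 0.581  -0.0838  0.3819]
travel [-0.0, -0.48, 0.02] rot [0.0, 0.0, 0.0] rows>=1.2
  at [ 0.5672 -0.1397  0.3794]
```

Now slow steps of about 5–6 mm until the lid is past 1.5, then back off and wait.

```bash
python3 -m pendant '[{"travel":[0,-0.05,0],"rot":[0,0,0],"fingers":-1},{"travel":[0,-0.1,0],"rot":[0,0,0],"fingers":-1},{"travel":[0,-0.15,0],"rot":[0,0,0],"fingers":-1},{"travel":[0,-0.2,0],"rot":[0,0,0],"fingers":-1},{"travel":[0,-0.25,0],"rot":[0,0,0],"fingers":-1},{"travel":[0,-0.3,0],"rot":[0,0,0],"fingers":-1},{"travel":[0,-0.35,0],"rot":[0,0,0],"fingers":-1},{"travel":[0,-0.4,0],"rot":[0,0,0],"fingers":-1},{"travel":[0,-0.45,0],"rot":[0,0,0],"fingers":-1},{"travel":[0,-0.5,0],"rot":[0,0,0],"fingers":-1}]'
python3 -m pendant '[{"travel":[0,0,0],"rot":[0,0,0],"fingers":-1},{"travel":[0,0,-0.2],"rot":[0,0,0],"fingers":-1},{"travel":[0,0.2,-0.5],"rot":[0,0,0],"fingers":-1},{"travel":[0,0.4,-0.8],"rot":[0,0,0],"fingers":-1},{"travel":[0,0.4,-0.8],"rot":[0,0,0],"fingers":-1},{"travel":[0,0.4,-0.8],"rot":[0,0,0],"fingers":-1},{"travel":[0,0.4,-0.8],"rot":[0,0,0],"fingers":-1},{"travel":[0,0.4,-0.8],"rot":[0,0,0],"fingers":-1},{"travel":[0,0.4,-0.8],"rot":[0,0,0],"fingers":-1},{"travel":[0,0.4,-0.8],"rot":[0,0,0],"fingers":-1}]'
python3 -m pendant '[{"travel":[0,0,0],"rot":[0,0,0],"fingers":-1},{"travel":[0,0,0],"rot":[0,0,0],"fingers":-1},{"travel":[0,0,0],"rot":[0,0,0],"fingers":-1},{"travel":[0,0,0],"rot":[0,0,0],"fingers":-1},{"travel":[0,0,0],"rot":[0,0,0],"fingers":-1},{"travel":[0,0,0],"rot":[0,0,0],"fingers":-1},{"travel":[0,0,0],"rot":[0,0,0],"fingers":-1},{"travel":[0,0,0],"rot":[0,0,0],"fingers":-1},{"travel":[0,0,0],"rot":[0,0,0],"fingers":-1},{"travel":[0,0,0],"rot":[0,0,0],"fingers":-1}]'
python3 - <<'E'
from h import *
p,d=env.read_camera("scene"); cv2.imwrite("pics/end.png",p)
P=cloud("scene",d); L=P[(P[:,2]>.224)&(P[:,2]<.242)&(P[:,0]>.38)&(P[:,0]<.72)&(P[:,1]<-.08)&(P[:,1]>-.42)]
print(len(L),cv2.minAreaRect(L[:,:2].astype(np.float32)),np.median(L[:,2]))
E
```

```text
clock: 21.15
tcp_pos: [0.5667, -0.1418, 0.3818]
orientation: [0.003, 0.121, 0.993, 0.0]
wrist_force: [-0.2, 0.4, -0.0]
finger_gap: -0.0001
grip_force: 0.0
clock: 22.15
tcp_pos: [0.5774, -0.095, 0.4772]
orientation: [0.002, 0.121, 0.993, 0.0]
wrist_force: [-0.2, 0.2, 1.3]
finger_gap: 0.0002
grip_force: 0.0
clock: 23.15
tcp_pos: [0.5777, -0.0947, 0.4779]
orientation: [0.003, 0.121, 0.993, 0.0]
wrist_force: [0.1, -0.3, -1.0]
finger_gap: 0.0
grip_force: 0.0
8616 ((0.5457487106323242, -0.21899129450321198), (0.18235750496387482, 0.20516182482242584), 75.81040954589844) 0.2326887758713475
```

View pics/end.png

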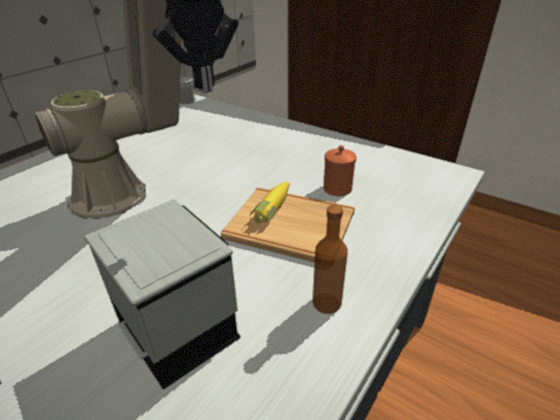

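The lid is shut, with its top at z 0.233 around (160,248). The bin hasn't moved, and the ear, bottle and canister are where they were.

```bash
python3 -c "
from workcell import env; print(env.hand_in())"
```

```text
the job is handed in; nothing more can be done
None
```

The cob is in the bin and the lid is shut; the bin, ear, bottle and canister show no movement in the final picture, and I handed the job in at about 23 s on the robot's clock.

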